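# Slide an empty tin under the filler's spring-closed splash cover

### The job

Stage the empty open tin at the fill point with one hand: press down the long thumb bar beside the lane with one fingertip to hold the splash cover well open, and while you hold it push the tin with the other finger along the lane, under the cover, until it is home against the end stop. Then let go, so that the cover springs fully shut over the tin, and move clear. Only push the tin, never lift or tip it or let the cover press on it, and leave the lidded tin, the bottle and the loose lid where they are.

Things in the scene. Friction and masses are not known exactly. Their poses are not given: they have to be found in the camera images.
- nest: Steel fill nest, fixed to the table. Origin on the table (z = 0), midway between the guide rails, 8 in front of the shut cover's front edge; x runs along the lane in the direction the tin is pushed, y to its left towards hinge and thumb bar, z up. All numbers in these texts are mm in this frame. The lane's floor is the table top. End stop: face at x = 62, 20 high.
- rail (a point): Fixed point: front end of the left guide rail, top of its inner face (x = -120, y = 30.5, z = 20). White plastic rails 3 thick, 61 apart inside (faces at y = +30.5 and -30.5). Left rail: x = -120 to 62, 20 high. Right rail: x = -95 to 0, 16 high, then 29 high to x = 62. Hinge lugs 39 high at x = -124..-121 and 67..70, y = 28..40.
- post (a point): Top of the steel nozzle post at the right rear of the nest (x = 98, y = -70, 250 high, radius 8, clamp block 30 wide near its top; its nozzle arm is parked to the rear, away from the lane). It stands on a low base, x = 66 to 130, y = -100 to 40, 10 high. Keep the hand clear of it.
- cover (a joint): Angle in rad of the splash cover, one rigid part rocking on a rod (radius 3) along x at y = 34, z = 34: clear plate right of the rod, steel thumb bar left of it. 0 = shut, 0.5 = stop. A spring shuts it; 2 to 6 N on the bar hold it open. The skirt clears the tin from 0.3; 0.4 and more is well open. Plate: x = 8 to 66, y = -33 to 30, underside z = 31 when shut, with a fill hole over the tin's home.
- skirt (a point): Middle of the lower edge of the cover's dark steel front skirt (x = 8, y = -25.5, z = 13 when shut). The skirt is 2 thick, y = -30 to -21, and bars the lane when shut; it rises as the thumb bar is pressed down.
- notch (a point): Middle of the inner edge of the finger notch cut in the front edge of the cover plate (x = 16, y = 0, z = 31 when shut). The notch spans y = -21 to 21, 8 deep along x: through it an upright finger can follow the tin in until the tin is home (tin's rear then at x = 6).
- bar (a point): Point on top of the thumb bar (x = -27, y = 64, z = 25 when shut): flat dark steel strip along the whole lane, x = -120 to 66, y = 36 to 78. Press it down anywhere along its length to open the cover; a fingertip can slide along it. It tips about the rod: at 0.45 rad its top is about 12 above the table at y = 60, sloping down outwards by 0.45 rad.
- tin_mid (a point): Centre, half-way up, of the empty open aluminium tin: round, 56 diameter, 25 high, wall 2, about 30 g, open at the top. It starts upright in the lane, on the table, between the rails, clear in front of the cover. Push it from behind its middle: pushed off-centre it rubs on a rail.
- home (a point): Fixed point of the nest: where the tin's centre (half-way up) is when it is home against the end stop (x = 34, y = 0, z = 12.5).
- lidded_mid (a point): Centre of a bystander: a tin with its lid on, 59 diameter, 27 high, right of the lane. Leave alone.
- bottle_mid (a point): Centre of a bystander: small amber bottle with black cap, 38 diameter, 100 high, right of the lane. Leave alone.
- lid_mid (a point): Centre of a bystander: loose tin lid lying flat, 59 diameter, 9 high, left of the thumb bar. Leave alone.
There are look-alikes about, which are no part of the job. Leave any brown, purple or red look-alike of the part that bears tin_mid alone.

How it is judged (in metres and radians):
On the way, in this order (a step that is already met when the one before it is completed fails the run):
1. the cover is held open by a finger on it while the tin still stands in front of it (value of joint cover above 0.3 rad and contact force between the fingers and cover above 0.3 N and x of tin_mid in the frame of nest below -0.026 m), for 0.2 s.
2. the tin is pushed home while a finger still holds the cover open (x of tin_mid in the frame of nest between 0.029 and 0.039 m and y of tin_mid in the frame of nest between -0.006 and 0.006 m and value of joint cover above 0.27 rad and contact force between the fingers and cover above 0.3 N), for 0.1 s.
At the end, for the whole second after the job is handed in: The tin stands upright on the table at rest, its centre within 5 mm of home along the lane and 6 mm across it; the cover is shut (below 0.03 rad) (x of tin_mid in the frame of nest between 0.029 and 0.039 m and y of tin_mid in the frame of nest between -0.006 and 0.006 m and value of joint cover below 0.03 rad and angle between tin_mid's own z axis and vertical below 0.1 rad and height (world z) of tin_mid below 0.0165 m and linear speed of tin below 0.01 m/s); the robot touches nothing.
It fails at once if the tin is lifted (over 8 mm) or tipped (over 0.25 rad) (height (world z) of tin_mid above 0.0205 m or angle between tin_mid's own z axis and vertical above 0.25 rad).
It fails at once if the cover presses on the tin (over 0.5 N) (contact force between cover and tin above 0.5 N).
It fails at once if a bystander (lidded tin, bottle, loose lid) is moved by more than 15 mm (distance of any of lidded_mid, bottle_mid, lid_mid from where it was at the start of the episode above 0.015 m).
It also fails if it takes over 42 s, if anything falls off the work surface, if the arm or the gripper's body presses on something with over 40 N, if the wrist force passes 120 N, or if a joint passes its speed limit or range.

### The arm

A 6-joint arm with a two-finger parallel gripper is mounted at the origin on the work surface. World frame = base frame: x ahead of the robot, y to its left, z up, the work surface at z = 0. Lengths are in m, angles in degrees, forces in N, time in s.
With the tool pointing down it reaches from about 0.25 to 0.725 m from the base axis. Payload 9.7 kg.
Tool frame: the origin (TCP) lies at the very end of the fingers, on their centre line; the grasp point (between the pads) lies 19 mm behind it; z points along the fingers, y is the direction in which the jaws open and shut (so a half turn about z gives the same grasp; the last joint's range is limited). The gripper opens to 85 mm and grips with 20 to 120 N. Pads are 22 mm wide; open, the fingers measure 114 mm over their backs; the gripper's body (76 mm by 85 mm) begins 54 mm behind the grasp point. The pads swing forward as they close: fully open they stand 13 mm farther back than shut.
Start: joints at [-65.145, 4.979, 10.078, 95.1, 0, 90], TCP at [0.231, -0.499, 0.231] pointing down, gripper open.
Joint ranges: [-179.16, 179.16], [-48.56, 103.87], [-65.8, 70.77], [-126.05, 130.52], [-82.76, 87.17], [-180, 180]. Speed limits (degrees/s): [127.2, 127.2, 147.25, 180, 180, 180].

### API

Orientations are given as [roll, pitch, yaw] about the fixed x, y, z axes, in that order (R = Rz(yaw) Ry(pitch) Rx(roll)).
In Python, from workcell import bot, camera, ticket gives the robot as it stands.
- The arm moves only by the shell command python3 -m jog 'ROWS' [FORCE]. ROWS is a JSON object of lists of equal length, an entry for each row: "turn": the turn, a rotation vector about the world's x, y, z each as a share of 8 degrees, from -1 to 1, a list of three; "delta_pos": the shift along the world's x, y, z each as a share of 50 mm, from -1 to 1, a list of three; "hand": the opening, from -1 (shut) to 1 (fully open). A call has exactly 10 rows; each row shifts and turns the commanded pose from where the row before left it; what a row does not reach is not made up. A row lasts 1/10 s, in which the tool goes at most 50 mm and 8.59 degrees, less where a joint would pass 70% of its speed; a pose out of reach is approached as far as the arm can. A call with a number of a shift or a turn outside -1 to 1 is refused whole. A call with a gripper value outside its range is refused whole. The fingers move at their own pace and stop on an object; FORCE is the grip in N (left out, the last holds). Time passes only in rows, so rows that do not move let the fingers close, or fill a call up. It gives the time, the measured TCP pose, the force and the opening at its end, in the units of the state.
- bot.get_obs(): the state, without advancing time (a new reading comes with each control period).
- camera(name): name is "side" or "top"; returns a dict with "frame" (384x512x3 uint8, red, green, blue), "range_z" (384x512 float32, m along the optical axis (not along the pixel's ray), 0 where there is no reading), "fx", "fy", "cx", "cy" (pixels), "k1" (the pictures are not rectified: a ray, as slopes to the right and down, at radius r is drawn at 1 + k1 r^2 times it, then the intrinsics apply), "extrinsics" (4x4, takes a point from world to camera coordinates). Camera axes: x right, y up, looking along -z (the intrinsics and any distortion apply to the point x, -y, -z); pixel columns grow to the right and rows downward; lengths in m; the calibration is good to about 2 mm. A picture is of the moment at which its call begins.
- ticket.job_done(): hands the job in, once; it reports no verdict.
The state is a dict: "time": time; "q": joint angles; "qd": joint speeds; "joint_efforts": joint torques, N m; "ee_pos": TCP position; "tcp_rot": TCP orientation; "wrist_force": force on the tool from outside, world axes, zero at the start; "torque": the same for the moment, N m; "opening": finger opening in m.
Only numpy, scipy, OpenCV 4.12 (cv2) and the standard library are available. Lean on these libraries where they do the work, as an engineer would, in place of code of your own. Each camera call takes 0.05 s, during which the arm holds its last target.

## Working session

There is one attempt and no reset: what is moved stays moved. The work goes in short steps, Python scripts to look and compute and a shell command to move; the robot and the scene stay as the last step left them, time stands still between calls to the robot, and variables do not carry over. Pictures are saved under pics/ and viewed, and the job is handed in when it is done.

```bash
ls; mkdir -p pics; python3 - <<'E'
from workcell import bot,camera
import cv2,numpy as np
print(bot.get_obs())
for n in("top","side"):
    c=camera(n); cv2.imwrite(f"pics/{n}0.png",c["frame"][:,:,::-1]); np.savez(f"{n}0.npz",**c)
    print(n,c["fx"],c["fy"],c["cx"],c["cy"],c["k1"],c["extrinsics"])
E
```

```text
pics
{'time': 0.0, 'q': array([-6.51451946e+01,  5.01054001e+00,  1.00364653e+01,  9.50975562e+01,
        5.89470149e-04,  8.99980669e+01]), 'qd': array([ 0.00081328,  0.0840111 ,  0.01571695, -0.02089615, -0.03861753,
        0.03231818]), 'joint_efforts': array([-6.40311155e-04, -5.20396614e+01,  4.64791739e+01,  1.66969781e-02,
       -6.81070287e-05,  1.18246302e-05]), 'ee_pos': array([ 0.2310935 , -0.49887138,  0.23060644]), 'tcp_rot': array([-1.79928369e+02, -5.91886424e-04,  2.48567377e+01]), 'wrist_force': array([-0.34819447, -0.39238265,  0.23128086]), 'torque': array([-0.03306005,  0.00916192,  0.00211024]), 'opening': 0.08560790198257466}
top 397.5649839156227 397.5649839156227 256.0550814261827 195.55760759930337 -0.12024370899288128 [[-1.76789771e-03 -9.99953400e-01  9.49060219e-03  4.83477087e-02]
 [ 9.88508330e-01 -3.12939048e-04  1.51166082e-01 -5.73106136e-01]
 [-1.51156068e-01  9.64878549e-03  9.88462819e-01 -9.22868297e-01]
 [ 0.00000000e+00  0.00000000e+00  0.00000000e+00  1.00000000e+00]]
side 411.55221750147825 411.55221750147825 259.25144453371985 196.2345931188589 -0.15014809886195857 [[-0.98165267 -0.19050248  0.00817618  0.56449825]
 [ 0.14437438 -0.71457827  0.68449539 -0.16095324]
 [-0.12455554  0.67311715  0.72897134 -1.14259843]
 [ 0.          0.          0.          1.        ]]
```

View pics/top0.png

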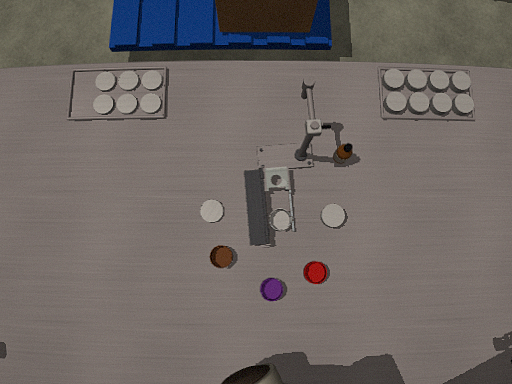

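View pics/side0.png

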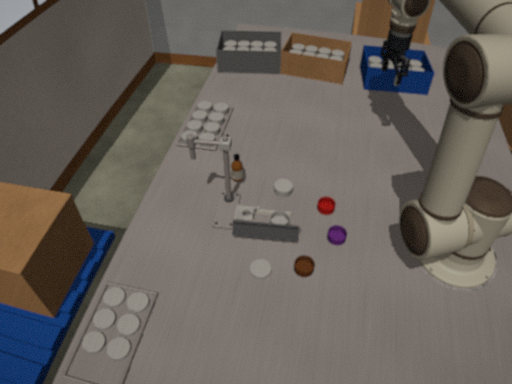

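The top view shows the bar at (257,207), the tin at (281,220), the cover at (275,180) and the post at (314,126), with the lane running nearly along world +x. I'll zoom in and mask next.

```bash
cat > h.py <<'E'
import numpy as np,cv2
def load(f): return dict(np.load(f))
def K(c): return np.array([[c["fx"],0,c["cx"]],[0,c["fy"],c["cy"]],[0,0,1.]]),np.array([float(c["k1"]),0,0,0,0])
def ray(c,uv):
    k,d=K(c); uv=np.array(uv,float).reshape(-1,1,2)
    s=cv2.undistortPoints(uv,k,d,None,None,None) if 0 else cv2.undistortPointsIter(uv,k,d,None,None,(3,50,1e-10))
    s=s.reshape(-1,2); E=c["extrinsics"]; dc=np.c_[s[:,0],-s[:,1],-np.ones(len(s))]
    return -E[:3,:3].T@E[:3,3], dc@E[:3,:3]
def onz(c,uv,z):
    o,d=ray(c,uv); return o+d*((z-o[2])/d[:,2])[:,None]
def proj(c,P):
    P=np.atleast_2d(P).astype(float);E=c["extrinsics"];p=P@E[:3,:3].T+E[:3,3]
    k,d=K(c); q=p*[1,-1,-1]
    return cv2.projectPoints(q,np.zeros(3),np.zeros(3),k,d)[0].reshape(-1,2)
def depthpt(c,uv):
    uv=np.atleast_2d(uv); z=np.array([c["range_z"][int(round(v)),int(round(u))] for u,v in uv])
    o,d=ray(c,uv); return o+d*z[:,None]
E
python3 - <<'E'
from h import *
c=load("top0.npz"); im=c["frame"][130:260,230:360,::-1]; cv2.imwrite("pics/topz.png",cv2.resize(im,None,fx=4.5,fy=4.5,interpolation=cv2.INTER_CUBIC))
s=load("side0.npz"); im=s["frame"][180:260,200:320,::-1]; cv2.imwrite("pics/sidez.png",cv2.resize(im,None,fx=6,fy=6,interpolation=cv2.INTER_CUBIC))
print(depthpt(c,[(255,210),(281,220),(240,230),(314,126),(275,172),(283,200)]).round(4))
E
```

```text
[[ 5.400e-01  5.020e-02  2.500e-02]
 [ 5.172e-01 -1.520e-02  2.800e-03]
 [ 4.923e-01  8.770e-02  1.300e-03]
 [ 6.802e-01 -6.470e-02  2.504e-01]
 [ 6.337e-01  6.000e-04  3.390e-02]
 [ 5.683e-01 -2.110e-02  1.000e-04]]
```

View pics/topz.png

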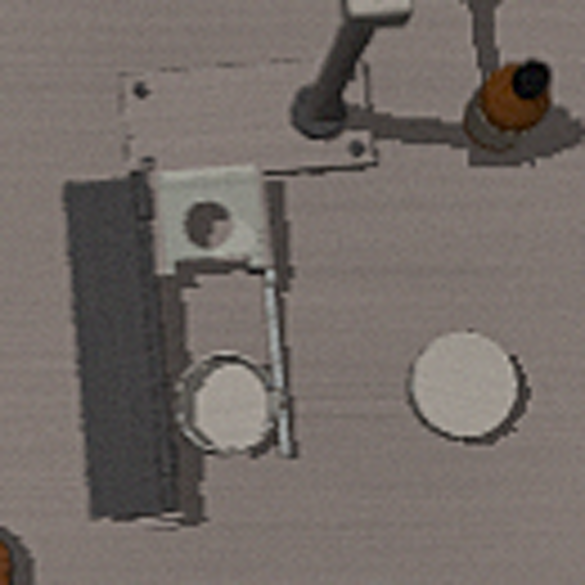

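View pics/sidez.png

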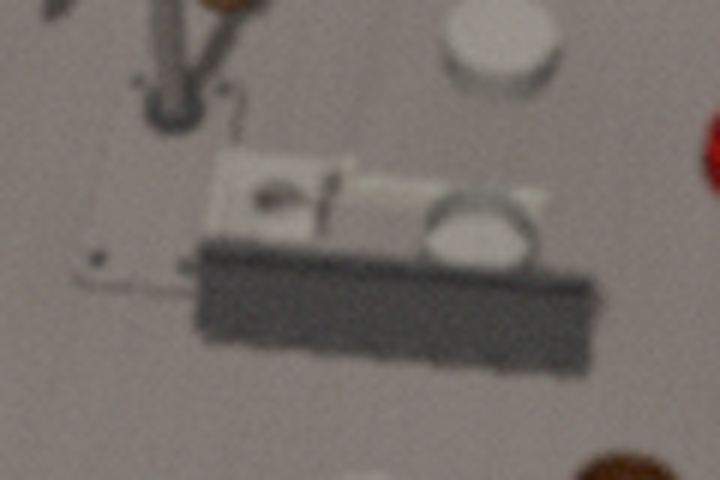

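```bash
python3 - <<'E'
from h import *
c=load("top0.npz")
v,u=np.mgrid[130:260,230:360]; uv=np.c_[u.ravel(),v.ravel()]
P=depthpt(c,uv); I=c["frame"][130:260,230:360].reshape(-1,3).astype(int); g=I.max(1)
print("dark",g.min(),np.percentile(g,[5,50,95]))
m=((g<95)&(P[:,2]>.018)&(P[:,2]<.031)).reshape(130,130).astype(np.uint8)
n,l,st,ce=cv2.connectedComponentsWithStats(m); i=1+st[1:,4].argmax(); print(st[i])
B=onz(c,uv[(l==i).ravel()],.025)[:,:2]
r=cv2.minAreaRect((B*1000).astype(np.float32)); print("bar rect",r, cv2.boxPoints(r))
# PCA-free: edges in rect
# tin: rim points z 20..28 in lane
m=((P[:,2]>.021)&(P[:,2]<.029)&(P[:,0]>.46)&(P[:,0]<.57)&(P[:,1]<.02)&(P[:,1]>-.06)); print("rim",m.sum())
T=onz(c,uv[m],.025)[:,:2]; print(cv2.minEnclosingCircle((T*1000).astype(np.float32)), np.median(P[m,2]))
# post top
m=(P[:,2]>.2); 
v,u=np.mgrid[110:150,295:335]; uv2=np.c_[u.ravel(),v.ravel()];Q=depthpt(c,uv2); m=(Q[:,2]>.235)&(Q[:,2]<.27);print("post",m.sum(),Q[m].mean(0),Q[m].min(0),Q[m].max(0))
# cover plate
m=((P[:,2]>.03)&(P[:,2]<.038)&(g>120)&(P[:,0]>.57)); R=onz(c,uv[m],.034)[:,:2]; print("plate",m.sum(),cv2.minAreaRect((R*1000).astype(np.float32)))
# right low rail 16
m=((P[:,2]>.010)&(P[:,2]<.02)&(g>130)&(P[:,1]<-.03)&(P[:,1]>-.07)&(P[:,0]>.46)&(P[:,0]<.62)); R=onz(c,uv[m],.016)[:,:2]; print("rail",m.sum(),cv2.minAreaRect((R*1000).astype(np.float32)))
E
```

```text
dark 0 [ 60. 125. 144.]
[  14   38   23   77 1233]
bar rect ((550.3778076171875, 49.959373474121094), (188.51412963867188, 41.14080810546875), 4.800573348999023) [[454.7299    62.56945 ]
 [458.17288   21.572964]
 [646.02576   37.349297]
 [642.58276   78.34578 ]]
rim 55
((517.8164672851562, -11.805791854858398), 27.808448791503906) 0.024510362893526483
post 244 [ 0.68475495 -0.0647763   0.2427599 ] [ 0.66896351 -0.09152398  0.23503567] [ 0.71900694 -0.05021872  0.2516213 ]
plate 388 ((618.4598999023438, -2.9083328247070312), (56.534549713134766, 62.77392578125), 4.5803093910217285)
rail 34 ((541.2792358398438, -39.77824020385742), (100.66199493408203, 3.177375555038452), 3.7706520557403564)
```

```bash
python3 - <<'E'
from h import *
c=load("side0.npz")
v,u=np.mgrid[180:260,200:320]; uv=np.c_[u.ravel(),v.ravel()]
P=depthpt(c,uv); g=c["frame"][180:260,200:320].reshape(-1,3).astype(int).max(1)
m=((g<95)&(P[:,2]>.018)&(P[:,2]<.029)&(P[:,0]>.44)&(P[:,0]<.67)).reshape(80,120).astype(np.uint8)
n,l,st,ce=cv2.connectedComponentsWithStats(m); i=1+st[1:,4].argmax(); print(st[i])
B=onz(c,uv[(l==i).ravel()],.025)[:,:2]
print("bar",cv2.minAreaRect((B*1000).astype(np.float32)))
m=((P[:,2]>.021)&(P[:,2]<.029)&(P[:,0]>.46)&(P[:,0]<.57)&(P[:,1]<.016)&(P[:,1]>-.06)); print("rim",m.sum())
T=onz(c,uv[m],.025)[:,:2]; print(cv2.minEnclosingCircle((T*1000).astype(np.float32)))
m=((P[:,2]>.031)&(P[:,2]<.04)&(g>120)&(P[:,0]>.57)); R=onz(c,uv[m],.034)[:,:2]; print("plate",m.sum(),cv2.minAreaRect((R*1000).astype(np.float32)))
E
python3 -m jog '{"delta_pos":[[0.237,0.516,0],[0.237,0.516,0],[0.237,0.516,0],[0.237,0.516,0],[0.237,0.516,0],[0.237,0.516,0],[0.237,0.516,0],[0.237,0.516,0],[0.237,0.516,0],[0.237,0.516,0]],"turn":[[0,0,-0.254],[0,0,-0.254],[0,0,-0.254],[0,0,-0.254],[0,0,-0.254],[0,0,-0.254],[0,0,-0.254],[0,0,-0.254],[0,0,-0.254],[0,0,-0.254]],"hand":[0.22,0.22,0.22,0.22,0.22,0.22,0.22,0.22,0.22,0.22]}' 20
```

```text
[ 32  43  68  19 831]
bar ((549.8269653320312, 49.41521453857422), (192.1201629638672, 47.16472244262695), 4.576085090637207)
rim 42
((516.7702026367188, -9.27263355255127), 28.386444091796875)
plate 194 ((618.9221801757812, -4.643655776977539), (60.80694580078125, 59.42504119873047), 4.180667877197266)
time: 1.1
ee_pos: [0.3499, -0.2399, 0.231]
tcp_rot: [-180.0, 0.0, 4.4]
wrist_force: [0.9, 0.1, 0.2]
opening: 0.0522
```

```bash

python3 -m jog '{"delta_pos":[[0.236,0.514,-0.26],[0.236,0.514,-0.26],[0.236,0.514,-0.26],[0.236,0.514,-0.26],[0.236,0.514,-0.26],[0.236,0.514,-0.26],[0.236,0.514,-0.26],[0.236,0.514,-0.26],[0.236,0.514,-0.26],[0.236,0.514,-0.26]],"turn":[[0,0,0],[0,0,0],[0,0,0],[0,0,0],[0,0,0],[0,0,0],[0,0,0],[0,0,0],[0,0,0],[0,0,0]],"hand":[0.22,0.22,0.22,0.22,0.22,0.22,0.22,0.22,0.22,0.22]}'
python3 - <<'E'
from h import *
from workcell import bot,camera
for n in("top","side"):
    c=camera(n); np.savez(f"{n}1.npz",**c)
    y,x=(120,210) if n=="top" else (130,200)
    cv2.imwrite(f"pics/{n}1.png",cv2.resize(c["frame"][y:y+150,x:x+150,::-1],None,fx=4,fy=4,interpolation=cv2.INTER_CUBIC))
o=bot.get_obs(); print(o["ee_pos"],o["tcp_rot"],o["time"])
E
```

```text
time: 2.1
ee_pos: [0.4678, 0.0171, 0.1005]
tcp_rot: [180.0, 0.0, 4.5]
wrist_force: [0.7, -0.4, 0.6]
opening: 0.052
[0.46740936 0.01817673 0.09904172] [-1.79960771e+02  1.71308928e-01  4.69216536e+00] 2.2
```

View pics/top1.png

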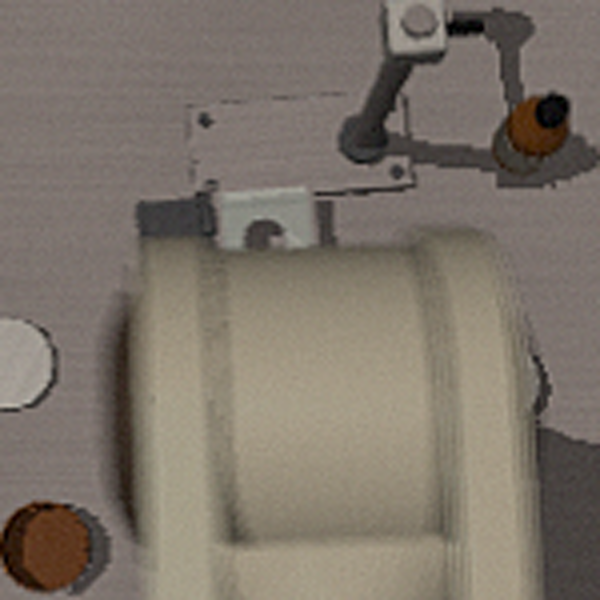

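View pics/side1.png

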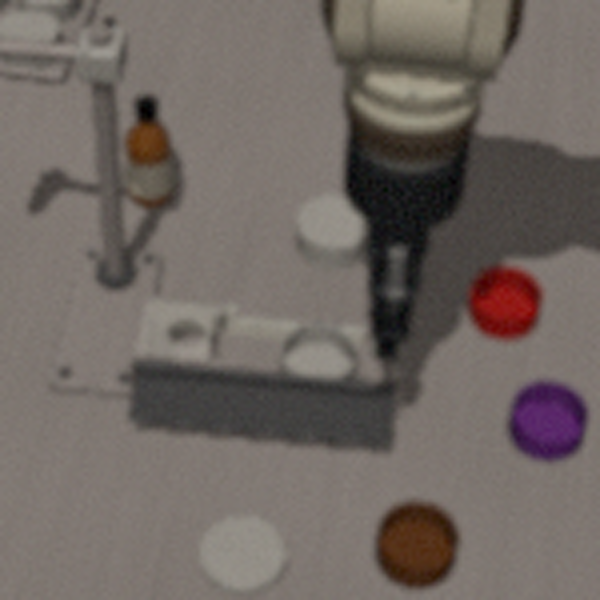

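```bash
python3 - <<'E'
from h import *
O=np.array([.5815,-.005]);a=np.radians(4.5);ex=np.array([np.cos(a),np.sin(a)]);ey=np.array([-ex[1],ex[0]])
def nest(P): return np.c_[(P[:,:2]-O)@ex*1e3,(P[:,:2]-O)@ey*1e3,P[:,2]*1e3]
c=load("top1.npz"); v,u=np.mgrid[120:384,200:360]; Q=nest(depthpt(c,np.c_[u.ravel(),v.ravel()]))
m=(Q[:,2]>100)&(Q[:,0]<60)&(Q[:,2]<600); 
for zl in range(100,500,50):
    k=m&(Q[:,2]>zl)&(Q[:,2]<=zl+50)
    if k.sum()>5: print(zl,k.sum(),np.percentile(Q[k],99,axis=0).round(),np.percentile(Q[k],1,axis=0).round())
c=load("side1.npz"); v,u=np.mgrid[175:228,285:315]; uv=np.c_[u.ravel(),v.ravel()];Q=nest(depthpt(c,uv)); g=c["frame"][175:228,285:315].max(2).ravel()
m=(Q[:,2]>40)&(Q[:,2]<250)
for zl in list(range(80,130,6))+[140,150,160]:
    k=m&(abs(Q[:,2]-zl)<3)
    if k.sum(): print(zl,k.sum(),Q[k].min(0).round(1),Q[k].max(0).round(1),np.median(Q[k],axis=0).round(1))
print("tip lowest",np.sort(Q[m,2])[:12].round(1))
E
```

```text
104 2 [-120.7   67.   103.8] [-102.3   67.7  105.6] [-111.5   67.3  104.7]
110 9 [-120.3   64.5  108.7] [-101.8   74.   112.7] [-110.1   71.5  110.5]
116 13 [-122.4   66.2  113.2] [-101.2   75.   118.9] [-109.7   70.6  115.3]
122 11 [-119.4    3.4  119.5] [-100.2   75.2  122.9] [-109.4   70.5  120.7]
128 10 [-121.9    9.2  125.2] [-106.2   76.9  130.6] [-112.6   74.6  127.9]
150 8 [-120.7   72.1  149.1] [-97.7  92.2 152.3] [-109.1   89.7  150.8]
160 15 [-122.5   63.9  157.2] [-98.1  96.2 162.2] [-109.7   89.9  159.2]
tip lowest [ 40.9  41.  103.8 105.6 108.7 108.7 109.4 110.4 110.5 110.7 112.  112.6]
```

```bash

python3 -m jog '{"delta_pos":[[0,0,-0.24],[0,0,-0.24],[0,0,-0.24],[0,0,-0.24],[0,0,-0.24],[0,0,-0.2],[0,0,-0.2],[0,0,-0.1],[0,0,-0.1],[0,0,0]],"turn":[[0,0,0],[0,0,0],[0,0,0],[0,0,0],[0,0,0],[0,0,0],[0,0,0],[0,0,0],[0,0,0],[0,0,0]],"hand":[0.22,0.22,0.22,0.22,0.22,0.22,0.22,0.22,0.22,0.22]}'
cat > look.py <<'E'
from h import *
import sys
from workcell import bot,camera
t=sys.argv[1]
O=np.array([.5815,-.005]);a=np.radians(4.5);ex=np.array([np.cos(a),np.sin(a)]);ey=np.array([-ex[1],ex[0]])
def nest(P): return np.c_[(P[:,:2]-O)@ex*1e3,(P[:,:2]-O)@ey*1e3,P[:,2]*1e3]
for n in("top","side"):
    c=camera(n); np.savez(f"{n}{t}.npz",**c)
    y,x=(120,210) if n=="top" else (130,200)
    cv2.imwrite(f"pics/{n}{t}.png",cv2.resize(c["frame"][y:y+150,x:x+150,::-1],None,fx=4,fy=4,interpolation=cv2.INTER_CUBIC))
    v,u=np.mgrid[120:260,200:320]; Q=nest(depthpt(c,np.c_[u.ravel(),v.ravel()])); g=c["frame"][120:260,200:320].max(2).ravel()
    for nm,x0,x1,y0,y1 in(("bar",-60,60,45,68),("plate",20,60,-30,25)):
        k=(Q[:,0]>x0)&(Q[:,0]<x1)&(Q[:,1]>y0)&(Q[:,1]<y1)&(Q[:,2]>2)&(Q[:,2]<80)
        if nm=="bar":k&=g<95
        if nm=="plate":k&=Q[:,2]>30
        if k.sum()>20:
            p=np.polyfit(Q[k,1],Q[k,2],1); print(n,nm,k.sum(),"theta",-np.arctan(p[0]).round(3))
    m=(Q[:,2]>21)&(Q[:,2]<29)&(Q[:,0]>-100)&(Q[:,0]<70)&(abs(Q[:,1])<29)
    if n=="side" and m.sum()>15: 
        z=onz(c,np.c_[u.ravel(),v.ravel()][m],.025); T=nest(z); print("tin",cv2.minEnclosingCircle(T[:,:2].astype(np.float32)),m.sum())
o=bot.get_obs(); P=nest(o["ee_pos"][None])[0]; print("tcp nest",P.round(1),o["tcp_rot"].round(2),o["wrist_force"].round(1),o["time"],o["opening"])
E
python3 look.py 2
```

```text
time: 3.2
ee_pos: [0.4682, 0.0159, 0.0114]
tcp_rot: [180.0, -0.1, 4.5]
wrist_force: [0.5, 0.7, 4.8]
opening: 0.0521
top bar 171 theta 0.382
top plate 281 theta 0.411
side bar 357 theta 0.402
side plate 195 theta 0.394
tin ((-27.83193016052246, -7.683941841125488), 64.56881713867188) 47
tcp nest [-111.3   29.9   11.7] [-1.7998e+02 -7.0000e-02  4.5400e+00] [0.3 0.8 3.4] 3.3 0.05193707505559544
```

View pics/side2.png

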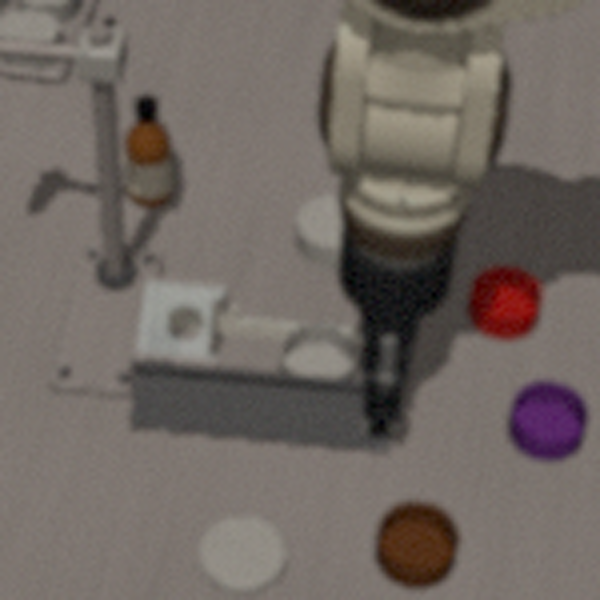

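```bash

python3 -m jog '{"delta_pos":[[0,0,-0.03],[0.08,0.006,0],[0.09,0.007,0],[0.09,0.007,0],[0.09,0.007,0],[0.09,0.007,0],[0.09,0.007,0],[0.09,0.007,0],[0.09,0.007,0],[0.06,0.005,0]],"turn":[[0,0,0],[0,0,0],[0,0,0],[0,0,0],[0,0,0],[0,0,0],[0,0,0],[0,0,0],[0,0,0],[0,0,0]],"hand":[0.22,0.22,0.22,0.22,0.22,0.22,0.22,0.22,0.22,0.22]}'
python3 look.py 3
```

```text
time: 4.3
ee_pos: [0.5066, 0.0189, 0.0098]
tcp_rot: [180.0, -0.0, 4.5]
wrist_force: [-2.9, 1.5, 3.1]
opening: 0.0522
side bar 365 theta 0.468
side plate 200 theta 0.456
tin ((-25.94055938720703, -13.260034561157227), 57.34221267700195) 42
tcp nest [-72.6  29.8   9.8] [-1.80e+02 -3.00e-02  4.53e+00] [-0.3  2.4  2.8] 4.4 0.05221943457076445
```

View pics/side3.png

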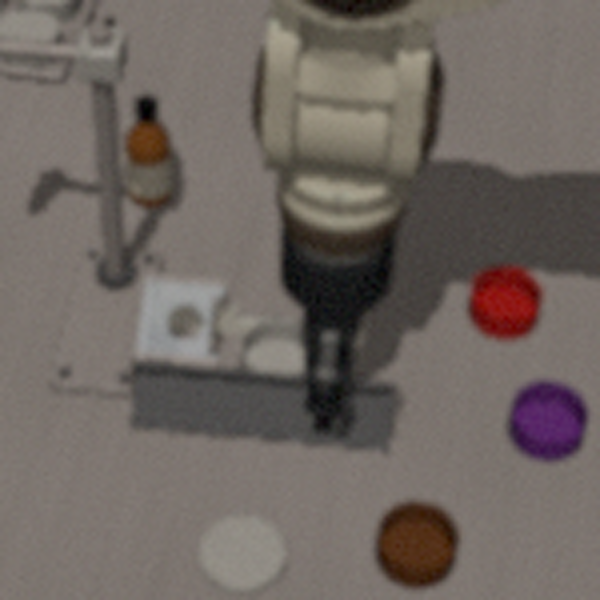

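View pics/top3.png

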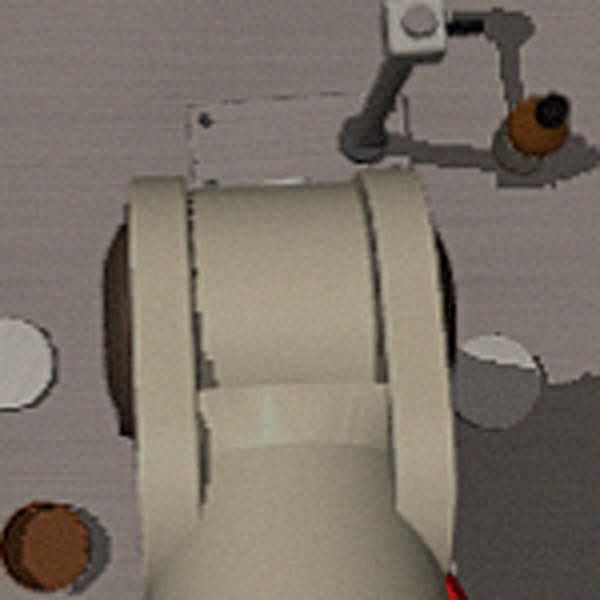

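```bash
python3 - <<'E'
from h import *
O=np.array([.5815,-.005]);a=np.radians(4.5);ex=np.array([np.cos(a),np.sin(a)]);ey=np.array([-ex[1],ex[0]])
def nest(P): return np.c_[(P[:,:2]-O)@ex*1e3,(P[:,:2]-O)@ey*1e3,P[:,2]*1e3]
c=load("top3.npz"); uv=[(210+270/4,120+y/4) for y in(190,200,230,260,300,400)]+[(210+395/4,120+y/4) for y in(175,190,230)]
print(nest(depthpt(c,uv)).round())
c=load("side3.npz"); uv=[(200+x/4,130+y/4) for x,y in((275,50),(290,120),(300,200),(290,260),(390,210),(258,80))]
print(nest(depthpt(c,uv)).round())
E
```

```text
[[ -32.   30.  465.]
 [ -36.   31.  471.]
 [ -49.   32.  481.]
 [ -59.   34.  484.]
 [ -73.   35.  487.]
 [-106.   39.  497.]
 [ -31.  -13.  470.]
 [ -37.  -11.  477.]
 [ -53.   -8.  487.]]
[[ -31.   68.  357.]
 [ -42.   78.  315.]
 [ -49.   61.  236.]
 [ -44.   54.  175.]
 [-104.   55.  228.]
 [ -20.   41.  311.]]
```

```bash

python3 -m jog '{"delta_pos":[[0.1,0.008,0],[0.12,0.009,0],[0.12,0.009,0],[0.12,0.009,0],[0.12,0.009,0],[0.12,0.009,0],[0.12,0.009,0],[0.12,0.009,0],[0.1,0.008,0],[0.06,0.005,0]],"turn":[[0,0,0],[0,0,0],[0,0,0],[0,0,0],[0,0,0],[0,0,0],[0,0,0],[0,0,0],[0,0,0],[0,0,0]],"hand":[0.22,0.22,0.22,0.22,0.22,0.22,0.22,0.22,0.22,0.22]}'
python3 look.py 4
```

```text
time: 5.4
ee_pos: [0.5617, 0.0232, 0.0097]
tcp_rot: [180.0, -0.0, 4.5]
wrist_force: [-2.8, 0.9, 3.8]
opening: 0.0525
side bar 339 theta 0.338
side plate 196 theta 0.464
tin ((12.186921119689941, -2.591033935546875), 34.996158599853516) 21
tcp nest [-17.4  29.7   9.8] [-1.80e+02 -4.00e-02  4.53e+00] [-0.7  2.2  4. ] 5.5 0.05203717861588721
```

View pics/side4.png

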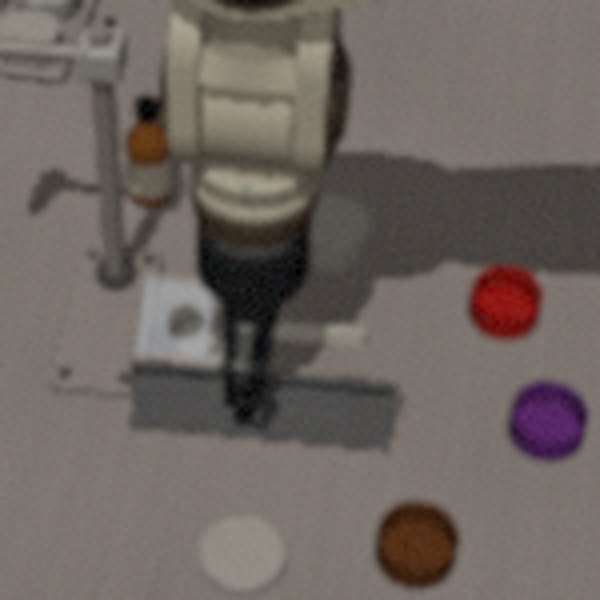

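```bash

python3 -m jog '{"delta_pos":[[0.04,0.003,0],[0.04,0.003,0],[0.04,0.003,0],[0.03,0.002,0],[0.02,0.002,0],[0.02,0.002,0],[0.02,0.002,0],[0.01,0.001,0],[0.01,0.001,0],[0.01,0.001,0]],"turn":[[0,0,0],[0,0,0],[0,0,0],[0,0,0],[0,0,0],[0,0,0],[0,0,0],[0,0,0],[0,0,0],[0,0,0]],"hand":[0.22,0.22,0.22,0.22,0.22,0.22,0.22,0.22,0.22,0.22]}'
python3 look.py 5;python3 -c "
from workcell import bot
print(bot.get_obs()['wrist_force'],bot.get_obs()['ee_pos'])"
```

```text
time: 6.5
ee_pos: [0.5732, 0.0241, 0.0098]
tcp_rot: [180.0, 0.0, 4.5]
wrist_force: [-3.9, 1.1, 4.5]
opening: 0.0519
side bar 343 theta 0.305
side plate 179 theta 0.451
tcp nest [-6.  29.7  9.8] [180.     0.     4.53] [-3.3  1.8  3.5] 6.6 0.05219519353457631
[-3.27265354  1.75939949  3.51133316] [0.57320668 0.02412964 0.00975913]
```

View pics/side5.png

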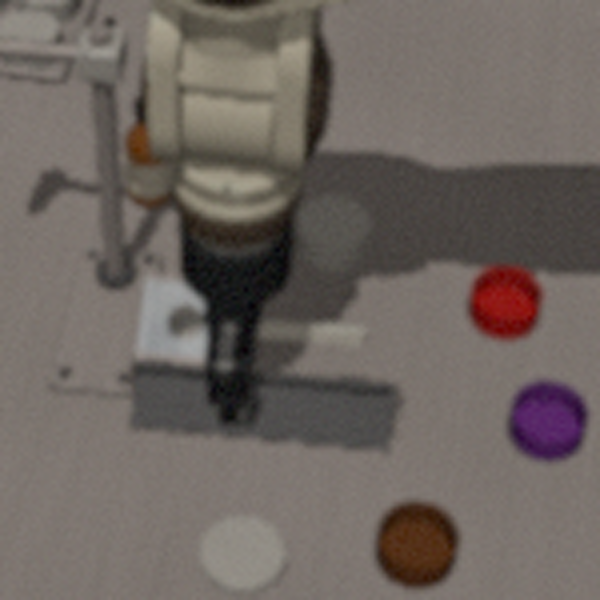

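```bash

python3 -m jog '{"delta_pos":[[0.01,0.001,0],[0.01,0.001,0],[0.01,0.001,0],[0.01,0.001,0],[0,0,0],[0,0,0],[0,0,0],[0,0,0],[0,0,0],[0,0,0]],"turn":[[0,0,0],[0,0,0],[0,0,0],[0,0,0],[0,0,0],[0,0,0],[0,0,0],[0,0,0],[0,0,0],[0,0,0]],"hand":[0.22,0.22,0.22,0.22,0.22,0.22,0.22,0.22,0.22,0.22]}'
python3 -c "
from workcell import bot
print(bot.get_obs()['wrist_force'],bot.get_obs()['torque'],bot.get_obs()['ee_pos'])"
```

```text
time: 7.6
ee_pos: [0.5742, 0.0243, 0.0098]
tcp_rot: [-180.0, 0.1, 4.5]
wrist_force: [-8.3, 1.5, 6.9]
opening: 0.0524
[-8.34977433  1.45379944  6.87246798] [ 0.3601207   1.77753721 -0.12915478] [0.57423183 0.02429219 0.0097864 ]
```

```bash
python3 look.py 6
python3 - <<'E'
from h import *
c=load("side6.npz");cv2.imwrite("pics/side6z.png",cv2.resize(c["frame"][190:250,225:275,::-1],None,fx=10,fy=10,interpolation=cv2.INTER_CUBIC))
E
```

```text
side bar 342 theta 0.207
side plate 175 theta 0.468
tcp nest [-5.  29.8  9.8] [-1.80e+02  1.10e-01  4.52e+00] [-8.1  1.5  7.7] 7.7 0.052450423850121386
```

View pics/side6z.png

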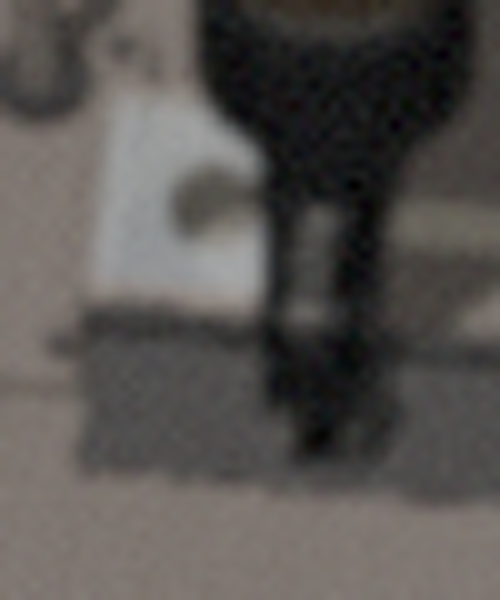

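```bash

python3 -m jog '{"delta_pos":[[-0.04,-0.003,0],[-0.06,-0.005,0],[-0.08,-0.006,0],[-0.1,-0.008,0],[-0.1,-0.008,0],[-0.1,-0.008,0],[-0.1,-0.008,0],[-0.1,-0.008,0],[-0.06,-0.005,0],[-0.04,-0.003,0]],"turn":[[0,0,0],[0,0,0],[0,0,0],[0,0,0],[0,0,0],[0,0,0],[0,0,0],[0,0,0],[0,0,0],[0,0,0]],"hand":[0.22,0.22,0.22,0.22,0.22,0.22,0.22,0.22,0.22,0.22]}'
python3 look.py 7
python3 - <<'E'
from h import *
O=np.array([.5815,-.005]);a=np.radians(4.5);ex=np.array([np.cos(a),np.sin(a)]);ey=np.array([-ex[1],ex[0]])
c=load("side7.npz");cv2.imwrite("pics/side7z.png",cv2.resize(c["frame"][190:250,225:285,::-1],None,fx=10,fy=10,interpolation=cv2.INTER_CUBIC))
# predicted pixels (in zoom) of the home tin rim
for t in(180,135,225,90,0):
    p=O+ex*(.034+.028*np.cos(np.radians(t)))+ey*.028*np.sin(np.radians(t)); print(t,((proj(c,[*p,.025])-[225,190])*10+4.5).round())
E
```

```text
time: 8.7
ee_pos: [0.5359, 0.0212, 0.0098]
tcp_rot: [-180.0, -0.0, 4.5]
wrist_force: [3.4, 2.3, 2.3]
opening: 0.052
side bar 331 theta 0.176
side plate 206 theta 0.469
tin ((-1.4342842102050781, -10.147701263427734), 50.75478744506836) 23
tcp nest [-43.5  29.7   9.8] [1.80e+02 2.00e-02 4.53e+00] [0.3 1.8 3.6] 8.8 0.051873949692134484
180 [[309. 258.]]
135 [[272. 307.]]
225 [[289. 205.]]
90 [[201. 323.]]
0 [[119. 241.]]
```

View pics/side7z.png

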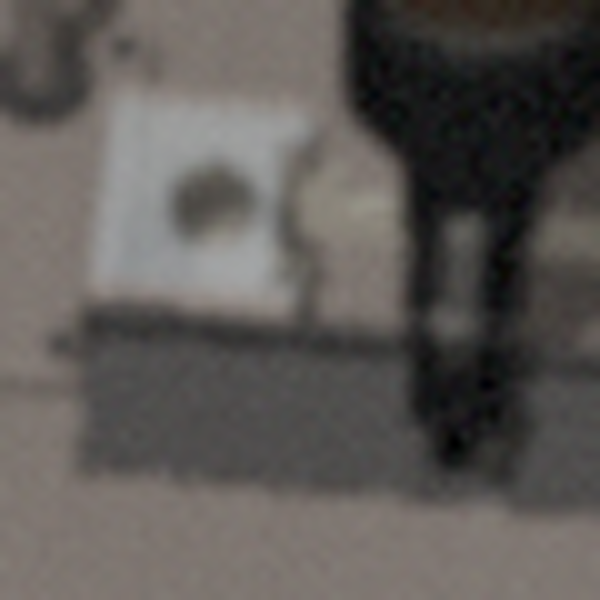

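The tin's rear edge shows at about (305,260) in the zoom. The prediction for a home tin is (309,258), so it's home. I'll release by rising straight up.

```bash

python3 -m jog '{"delta_pos":[[0,0,0.06],[0,0,0.06],[0,0,0.06],[0,0,0.06],[0,0,0.06],[0,0,0.1],[0,0,0.3],[0,0,0.5],[0,0,0.5],[0,0,0.5]],"turn":[[0,0,0],[0,0,0],[0,0,0],[0,0,0],[0,0,0],[0,0,0],[0,0,0],[0,0,0],[0,0,0],[0,0,0]],"hand":[0.22,0.22,0.22,0.22,0.22,0.22,0.22,0.22,0.22,0.22]}'
python3 -m jog '{"delta_pos":[[-0.4,0,0.3],[-0.5,0,0.3],[-0.5,0,0.3],[-0.5,-0.5,0],[-0.3,-0.8,0],[0,-0.8,0],[0,-0.8,0],[0,-0.8,0],[0,-0.8,0],[0,-0.4,0]],"turn":[[0,0,0],[0,0,0],[0,0,0],[0,0,0],[0,0,0],[0,0,0],[0,0,0],[0,0,0],[0,0,0],[0,0,0]],"hand":[0.22,0.22,0.22,0.22,0.22,0.22,0.22,0.22,0.22,0.22]}'
python3 look.py 8
```

```text
time: 9.8
ee_pos: [0.5362, 0.0212, 0.1219]
tcp_rot: [180.0, -0.0, 4.5]
wrist_force: [-0.3, 1.1, 0.3]
opening: 0.0521
time: 10.8
ee_pos: [0.4258, -0.2265, 0.1659]
tcp_rot: [179.9, -0.0, 4.4]
wrist_force: [0.6, -0.4, -0.5]
opening: 0.0521
top bar 441 theta 0.021
top plate 252 theta 0.002
side bar 265 theta -0.006
side plate 143 theta 0.01
tcp nest [-172.5 -208.   165.5] [ 1.7996e+02 -1.0000e-02  4.3500e+00] [-0.6  1.   0.3] 10.9 0.05207870791020507
```

View pics/side8.png

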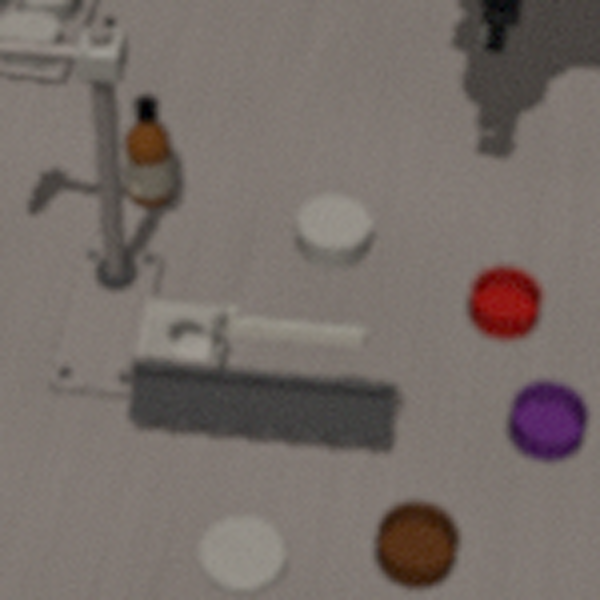

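View pics/top8.png

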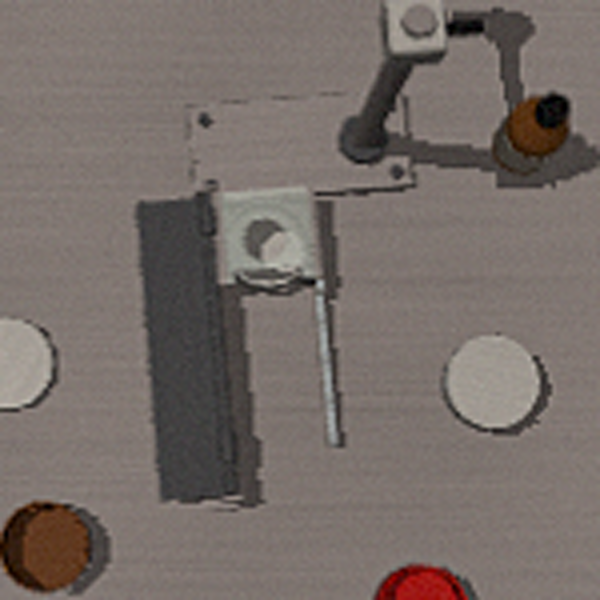

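```bash
python3 - <<'E'
from h import *
O=np.array([.5815,-.005]);a=np.radians(4.5);ex=np.array([np.cos(a),np.sin(a)]);ey=np.array([-ex[1],ex[0]])
c=load("top8.npz")
cv2.imwrite("pics/top8z.png",cv2.resize(c["frame"][165:200,258:300,::-1],None,fx=14,fy=14,interpolation=cv2.INTER_CUBIC))
for t in range(120,250,15):
    p=O+ex*(.034+.028*np.cos(np.radians(t)))+ey*.028*np.sin(np.radians(t)); print(t,((proj(c,[*p,.025])-[258,165])*14+6.5).round())
E
```

```text
120 [[130. 303.]]
135 [[158. 333.]]
150 [[192. 355.]]
165 [[232. 368.]]
180 [[273. 370.]]
195 [[313. 362.]]
210 [[349. 343.]]
225 [[380. 316.]]
240 [[401. 282.]]
```

View pics/top8z.png

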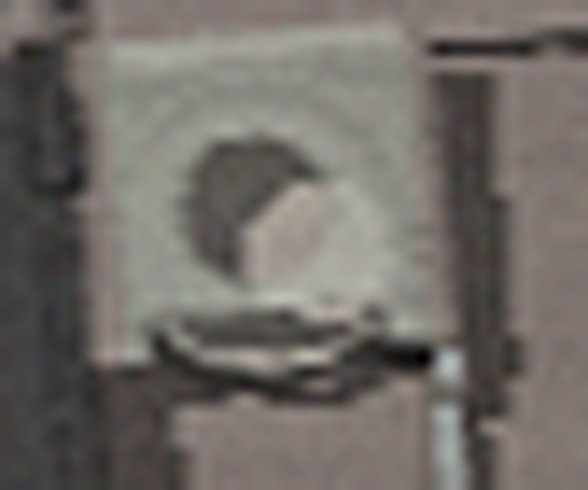

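```bash
python3 -c "
from workcell import ticket
print(ticket.job_done())"
```

```text
the job is handed in; nothing more can be done
None
```

I pressed the thumb bar with one finger and pushed the tin home with the other. Then I backed the pushing finger off the tin, rose straight up so the cover sprang shut, and moved clear. The job was handed in at about 11 s of the 42 s allowed.

- **Cover held open:** the angle was about 0.40 rad on pressing. It stayed at 0.45–0.47 rad from the start of the push until I let go.
- **Tin home:** as the tin met the end stop, the push force along the lane rose to about 8 N at the expected tool position. After that, the tin's rear rim lay within about 1–2 mm of the predicted home position in both views.
- **Cover shut:** the final readings were 0.002–0.021 rad (limit 0.03). The highest, 0.021 rad from the bar in the top view, is within measurement noise.
- **Surroundings:** the wrist force at the end was about zero. The lidded tin, bottle and loose lid looked untouched in the pictures, but I did not measure their positions again.

**Checks that disagreed or gave nothing:**
- The automatic tin circle fit did not work once the hand was near the tin, so I judged the tin's position from the rim and the force instead.
- The side view's bar-angle fit read low (0.18–0.34 rad) once the fingers covered part of the bar. I relied on the plate reading for those moments.
- The upward wrist force rose from about 4 to 7 N during the final push. I did not find the cause, but the cover angle did not change.

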